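# Charge a dye mixing tub with mixing balls and run it on the mixer

### The job

Using the metal scoop, and never touching the balls with the gripper, move all three yellow mixing balls from the grey trough into the red tub. Set the scoop down flat on the green mat, carry the loaded tub to the middle of the mixer's black pad and press it fully down for a moment. Let the pad rise and leave the tub standing on it, without tipping the tub or disturbing the bottles, jar, disc and brush.

Things in the scene. Friction and masses are not known exactly. Their poses are not given: they have to be found in the camera images.
- scoop: Loose bright metal scoop, 180 g, lying flat. Pan 80 long (x) x 100 wide (y), floor 2.5 thick; side and back walls 30 high, 2.5 thick, the sides ending 10 short of the lip; open at +x. Origin: centre of the pan's underside; x to the mouth, z up. An upright handle rises from the inside of the back wall, 34 behind the origin: wooden grip 20 wide (y) x 18 (x), from 50 to 130 above the underside.
- scoop_grip (a point): Middle of the wooden grip, on the handle's axis: 34 behind and 102 above the scoop's origin.
- scoop_lip (a point): Middle of the front edge of the scoop's pan, on the underside: 40 in front of the scoop's origin.
- tray: Fixed grey trough with three yellow balls towards its +x end. Inside 116 wide (y), floor 6 above the mat. Origin on the mat, z up, x along the trough: inner face of the near wall at x = -116, 30 high; side walls 36 high, 4 thick; flat floor up to x = +85, where the end wall rises 38 high, leaning outwards by 15 degrees.
- ball0_center (a point): Centre of yellow ceramic mixing ball 0 (all alike): 26 diameter, 25 g.
- ball1_center (a point): Centre of yellow ceramic mixing ball 1 (all alike): 26 diameter, 25 g.
- ball2_center (a point): Centre of yellow ceramic mixing ball 2 (all alike): 26 diameter, 25 g.
- tub: Loose red open oblong mixing tub, 140 g, standing on the mat: outside 62 (x) x 136 (y) x 75 high, walls and floor 3 thick. Origin: centre of its underside, z up; grasp it across its 62 mm width (x).
- tub_rim (a point): Centre of the tub's mouth, 75 above its underside.
- mixer: Fixed white mixer, 150 (x) x 170 (y) x 50 high, with a black sprung rubber pad 125 (x) x 155 (y) on top. Origin: centre of its underside, z up.
- pad_top (a point): Centre of the top face of the mixer's sprung pad, 64 above the mat when up; it goes down with the pad.
- pad (a joint): How far the mixer's pad is pressed down: 0 up, 0.010 m fully down. It starts to give at about 4 N and is fully down at about 12 N.
- dye_black: Bystander: black dye bottle, 44 diameter, 125 high; origin at its foot.
- dye_red: Bystander: dark red dye bottle, 44 diameter, 125 high; origin at its foot.
- dye_amber: Bystander: amber dye bottle, 44 diameter, 125 high; origin at its foot.
- glue_jar: Bystander: white glue jar with blue lid, 60 diameter, 70 high; origin at its foot.
- medallion: Bystander: pale wooden disc, 80 diameter, 10 high; origin at its foot.
- paintbrush: Bystander: paint brush lying on the mat; origin under its middle.

How it is judged (in metres and radians):
On the way, in this order (a step that is already met when the one before it is completed fails the run):
1. at least one ball lies in the scoop, lifted clear of the trough ((((x of ball0_center in the frame of scoop between -0.04 and 0.04 m and y of ball0_center in the frame of scoop between -0.05 and 0.05 m and z of ball0_center in the frame of scoop between 0 and 0.05 m) and height (world z) of ball0_center above 0.06 m) or ((x of ball1_center in the frame of scoop between -0.04 and 0.04 m and y of ball1_center in the frame of scoop between -0.05 and 0.05 m and z of ball1_center in the frame of scoop between 0 and 0.05 m) and height (world z) of ball1_center above 0.06 m) or ((x of ball2_center in the frame of scoop between -0.04 and 0.04 m and y of ball2_center in the frame of scoop between -0.05 and 0.05 m and z of ball2_center in the frame of scoop between 0 and 0.05 m) and height (world z) of ball2_center above 0.06 m))), for 0.2 s.
2. all three balls are in the tub (x of ball0_center in the frame of tub between -0.031 and 0.031 m and y of ball0_center in the frame of tub between -0.068 and 0.068 m and z of ball0_center in the frame of tub between 0 and 0.075 m and x of ball1_center in the frame of tub between -0.031 and 0.031 m and y of ball1_center in the frame of tub between -0.068 and 0.068 m and z of ball1_center in the frame of tub between 0 and 0.075 m and x of ball2_center in the frame of tub between -0.031 and 0.031 m and y of ball2_center in the frame of tub between -0.068 and 0.068 m and z of ball2_center in the frame of tub between 0 and 0.075 m), for 0.3 s.
3. the upright tub with all three balls presses the pad fully down (more than 9 of its 10 mm) (all of step 2 and angle between tub's own z axis and vertical below 0.12 rad and value of joint pad above 0.009 m and contact force between tub and mixer above 3 N), for 0.2 s.
At the end, for the whole second after the job is handed in: All three balls in the tub; the tub upright (within 7 degrees) and at rest on the mixer's pad, its middle within 45 mm of the pad's, the pad risen to within 4 mm of the top; the scoop flat and at rest on the mat (not in the trough) (all of step 2 and angle between tub's own z axis and vertical below 0.12 rad and z of tub in the frame of pad_top between -0.004 and 0.006 m and horizontal distance between tub and pad_top below 0.045 m and value of joint pad below 0.004 m and height (world z) of scoop below 0.004 m and angle between scoop's own z axis and vertical below 0.1 rad and linear speed of each of tub, scoop below 0.02 m/s); the robot touches nothing.
It fails at once if a ball is touched by the gripper's fingers (contact force between the fingers and ball0 above 0.5 N or contact force between the fingers and ball1 above 0.5 N or contact force between the fingers and ball2 above 0.5 N).
It fails at once if the tub is tipped by more than 45 degrees (angle between tub's own z axis and vertical above 0.79 rad).
It fails at once if a bottle, the jar, the disc or the brush is moved by more than 30 mm (distance of any of dye_black, dye_red, dye_amber, glue_jar, medallion, paintbrush from where it was at the start of the episode above 0.03 m).
It also fails if it takes over 72 s, if anything falls off the work surface, if the arm or the gripper's body presses on something with over 40 N, if the wrist force passes 120 N, or if a joint passes its speed limit or range.

### The arm

A 6-joint arm with a two-finger parallel gripper is mounted at the origin on the work surface. World frame = base frame: x ahead of the robot, y to its left, z up, the work surface at z = 0. Lengths are in m, angles in degrees, forces in N, time in s.
With the tool pointing down it reaches from about 0.35 to 0.875 m from the base axis. Payload 4.2 kg.
Tool frame: the origin (TCP) lies at the very end of the fingers, on their centre line; the grasp point (between the pads) lies 19 mm behind it; z points along the fingers, y is the line along which they close (so a half turn about z gives the same grasp; the last joint's range is limited). The gripper opens to 85 mm and grips with 20 to 120 N. Pads are 22 mm wide; open, the fingers measure 114 mm over their backs; the gripper's body (76 mm by 85 mm) begins 54 mm behind the grasp point. The pads swing forward as they close: fully open they stand 13 mm farther back than shut.
Start: joints at [-51.589, 22.042, 0.453, 0, -68.411, -14.817], TCP at [0.25, -0.573, 0.231] pointing down, gripper open.
Joint ranges: [-179.83, 179.83], [-69.29, 118.12], [-61.27, 80.66], [-181.25, 117.63], [-171.15, -9.14], [-177.46, 177.46]. Speed limits (degrees/s): [159.86, 159.86, 180, 180, 180, 180].

### API

Orientations are given as a 3x3 rotation matrix whose columns are the frame's x, y, z axes.
In Python, from bench import observe, read_camera, close_job gives the robot as it stands.
- The arm moves only by the tool arm_command, never from a script. Its argument "targets" is a list of rows, each a list of 2 entries, a list of its own where there are three numbers: the shift along the tool's x, y, z normalised to -1 to 1, where 1 is 0.15 m, then the turn, a rotation vector about the tool's x, y, z normalised to -1 to 1, where 1 is 360 degrees. A call has 1 to 8 rows; each row shifts and turns the commanded pose from where the row before left it, along the tool's axes as they then stand; what a row does not reach is not made up. A row lasts 1/8 s, in which the tool goes at most 62.5 mm and 10.7 degrees, less where a joint would pass 70% of its speed; a pose out of reach is approached as far as the arm can. A call with a number of a shift or a turn outside -1 to 1 is refused whole. A call with a gripper value outside its range is refused whole. "hand" is the opening, from 0 (shut) to 1 (fully open), set as the call begins (left out, the last holds). The fingers move at their own pace and stop on an object; "force" is the grip in N (left out, the last holds). Time passes only in rows, so rows that do not move let the fingers close. It gives the time, the measured TCP pose, the force, the opening and the grip force at its end, in the units of the state.
- observe(): the state, without advancing time (a new reading comes with each control period).
- read_camera(name): name is "side" or "top"; returns a dict with "image" (480x640x3 uint8, red, green, blue), "camera_matrix" (3x3 intrinsics, pixels), "extrinsics" (4x4, takes a point from camera to world coordinates). Camera axes: x right, y up, looking along -z (the intrinsics and any distortion apply to the point x, -y, -z); pixel columns grow to the right and rows downward; lengths in m; the calibration is good to about 2 mm. A picture is of the moment at which its call begins. There is no depth.
- close_job(): hands the job in; it is judged then, once.
The state is a dict: "t": time; "joint_positions": joint angles; "qd": joint speeds; "joint_torque": joint torques, N m; "tool_pos": TCP position; "ee_rot": TCP orientation; "contact_force": force on the tool from outside, world axes, zero at the start; "ft_torque": the same for the moment, N m; "finger_gap": finger opening in m; "finger_force": force on a finger pad.
Only numpy, scipy, OpenCV 4.12 (cv2) and the standard library are available. Lean on these libraries where they do the work, as an engineer would, in place of code of your own. Each camera call takes 0.05 s, during which the arm holds its last target. There are 200 camera calls.

## Working session

There is one attempt and no reset: what is moved stays moved. The work goes in short steps, Python scripts to look and compute and a tool call to move; the robot and the scene stay as the last step left them, time stands still between calls to the robot, and variables do not carry over. Pictures are saved under pics/ and viewed, at most 10 in all, crops included, and the job is handed in when it is done.

Besides the shell and the picture viewer there is one more tool, called after ">>>" by a JSON object that holds its "method" and its "body". arm_command: Moves the arm, as the interface text tells. Its arguments: {"type":"object","properties":{"targets":{"type":"array","items":{"type":"array"}},"hand":{"type":"number"},"force":{"type":"number"}},"required":["targets"]}

```bash
ls; mkdir -p pics; python3 - <<'E'
from bench import observe, read_camera
import cv2,numpy as np,pickle
o=observe(); print(o)
d={}
for n in("side","top"):
    c=read_camera(n); d[n]=c; cv2.imwrite(f"pics/{n}0.png",c["image"][:,:,::-1]); print(n,c["camera_matrix"],c["extrinsics"],c.keys())
pickle.dump(d,open("cam0.pkl","wb"))
E
```

```text
pics
{'t': 0.0, 'joint_positions': array([-5.15890029e+01,  2.20912029e+01,  3.79288876e-01, -2.82201770e-02,
       -6.84091718e+01, -1.48158243e+01]), 'qd': array([ 0.03953125, -0.10269452,  0.0406224 ,  0.01311355, -0.12970369,
       -0.00123518]), 'joint_torque': array([-4.16671719e-04, -3.92289126e+01,  1.88400364e+01,  4.18623850e+00,
       -4.66349928e-03,  5.30431166e-08]), 'tool_pos': array([ 0.24994838, -0.57221597,  0.23021555]), 'ee_rot': array([[-9.16469133e-01, -4.00104258e-01, -9.54132660e-04],
       [-4.00105384e-01,  9.16467084e-01,  1.94046956e-03],
       [ 9.80410434e-05,  2.16013407e-03, -9.99997662e-01]]), 'contact_force': array([-0.06044769, -0.03755682,  0.53347851]), 'ft_torque': array([-0.0206364 , -0.0091503 , -0.01626259]), 'finger_force': 0.0, 'finger_gap': 0.08542171661365132}
side [[520.16373499   0.         320.39002794]
 [  0.         520.16373499 235.02016251]
 [  0.           0.           1.        ]] [[-0.9295515   0.21574972 -0.29897504  0.29720391]
 [-0.36820497 -0.50155217  0.78286047  0.77312813]
 [ 0.01895034  0.83779322  0.54565869  0.64064752]
 [ 0.          0.          0.          1.        ]] dict_keys(['image', 'camera_matrix', 'extrinsics'])
top [[590.93835923   0.         321.64772365]
 [  0.         590.93835923 233.58928508]
 [  0.           0.           1.        ]] [[ 0.01703797  0.99598576 -0.08787531  0.4823413 ]
 [-0.99982129  0.01769148  0.00666328 -0.01711201]
 [ 0.00819118  0.08774608  0.9961092   1.25912051]
 [ 0.          0.          0.          1.        ]] dict_keys(['image', 'camera_matrix', 'extrinsics'])
```

View pics/top0.png

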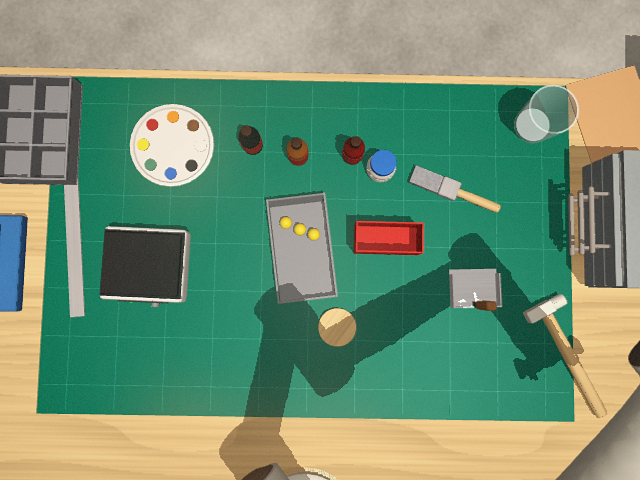

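View pics/side0.png

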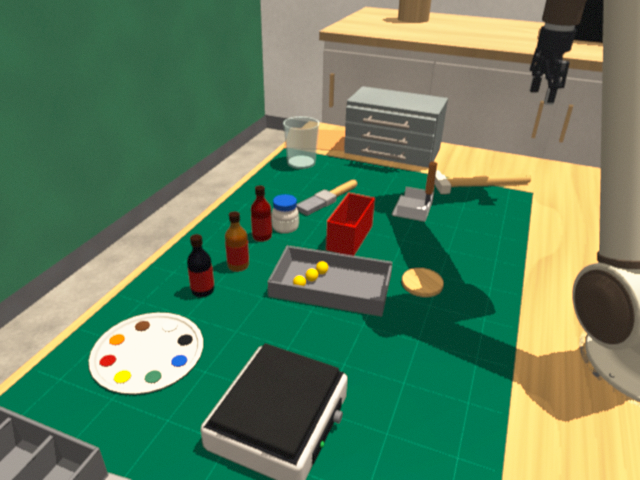

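```bash
cat > h.py <<'E'
import numpy as np,cv2
def ray(c,u,v):
    K=c["camera_matrix"];E=c["extrinsics"]
    d=E[:3,:3]@np.array([(u-K[0,2])/K[0,0],-(v-K[1,2])/K[1,1],-1.]); return E[:3,3],d
def on(c,u,v,z):
    o,d=ray(c,u,v); return o+d*(z-o[2])/d[2]
def tri(c1,p1,c2,p2):
    A=np.zeros((3,3));b=np.zeros(3);L=[]
    for c,p in((c1,p1),(c2,p2)):
        o,d=ray(c,*p);d=d/np.linalg.norm(d);P=np.eye(3)-np.outer(d,d);A+=P;b+=P@o;L.append((o,P))
    x=np.linalg.solve(A,b); return x,[round(1e3*np.linalg.norm(P@(x-o)),1) for o,P in L]
def mask(c,lo,hi,roi=None):
    m=cv2.inRange(cv2.cvtColor(c["image"],cv2.COLOR_RGB2HSV),lo,hi)
    if roi: z=np.zeros_like(m);a,b,e,f=roi;z[b:f,a:e]=m[b:f,a:e];m=z
    return m
def blobs(m,amin=25):
    n,l,s,c=cv2.connectedComponentsWithStats(m)
    return [(s[i],c[i],cv2.minAreaRect(np.argwhere(l==i)[:,::-1].astype(np.float32))) for i in range(1,n) if s[i,4]>=amin]
def balls(c,roi): return mask(c,(22,150,120),(32,255,255),roi)
E
python3 - <<'E'
import pickle,cv2,numpy as np
from h import *
np.set_printoptions(precision=4,suppress=True)
d=pickle.load(open("cam0.pkl","rb"));T,S=d["top"],d["side"]
m=balls(T,(240,180,350,310)); 
for s,c,r in blobs(m,10): print("ball",s,c,r,on(T,*c,.019))
for c,roi in((T,(340,210,435,265)),(S,(320,190,380,260))):
    m=mask(c,(0,120,50),(8,255,255),roi)|mask(c,(172,120,50),(180,255,255),roi)
    for s,q,r in blobs(m,60): print("tub",s,q,cv2.boxPoints(r).round(1).tolist()); 
    if c is T: print([on(T,*p,.075) for p in cv2.boxPoints(blobs(m,200)[0][2])])
for c,roi in((T,(465,290,505,320)),(S,(420,155,445,200))):
    m=mask(c,(0,90,20),(20,255,160),roi)
    for s,q,r in blobs(m,15): print("grip",s,q,r,cv2.boxPoints(r).round(1).tolist())
m=mask(T,(0,0,0),(180,80,70),(90,220,195,310)); b=max(blobs(m,200),key=lambda b:b[0][4]); bp=cv2.boxPoints(b[2]);print("pad",b[1],[on(T,*p,.064) for p in bp])
im=T["image"][:,:,::-1]
a=cv2.resize(im[255:320,435:515],None,fx=5,fy=5,interpolation=cv2.INTER_CUBIC)
b=cv2.resize(im[185:310,255:345],None,fx=4,fy=4,interpolation=cv2.INTER_CUBIC)
h=np.zeros((500,765,3),np.uint8);h[:a.shape[0],:400]=a;h[:500,405:]=b;cv2.imwrite("pics/crop.png",h)
E
```

```text
ball [280 217  12  12 107] [285.4766 222.1963] ((285.5000305175781, 222.00003051757812), (10.60660171508789, 10.60660171508789), 45.0) [0.6145 0.0513 0.019 ]
ball [294 224  12  11 108] [299.5 229. ] ((299.5, 229.0), (10.0, 11.0), 90.0) [0.6006 0.0214 0.019 ]
ball [308 229  12  11 107] [313.3551 233.9626] ((313.5, 234.0), (10.0, 11.0), 90.0) [ 0.5906 -0.008   0.019 ]
tub [ 354  221   70   34 2282] [388.4049 237.5377] [[354.0, 221.0], [423.0, 221.0], [423.0, 254.0], [354.0, 254.0]]
[array([ 0.6134, -0.0898,  0.075 ]), array([ 0.6159, -0.2291,  0.075 ]), array([ 0.5493, -0.2293,  0.075 ]), array([ 0.5469, -0.0906,  0.075 ])]
tub [ 326  193   49   63 2164] [349.4321 223.8549] [[322.0, 250.0], [332.0, 190.1999969482422], [375.6000061035156, 197.39999389648438], [365.6000061035156, 257.29998779296875]]
grip [476 301  21  10 175] [485.92   305.1771] ((486.0, 305.5), (20.0, 9.0), 0.0) [[476.0, 310.0], [476.0, 301.0], [496.0, 301.0], [496.0, 310.0]]
grip [420 161  17  34 248] [430.4395 177.4476] ((430.4999694824219, 177.5), (32.16304397583008, 16.081523895263672), 78.69007110595703) [[419.5, 163.3000030517578], [435.20001220703125, 160.1999969482422], [441.5, 191.6999969482422], [425.79998779296875, 194.8000030517578]]
pad [141.9454 263.9208] [array([0.4569, 0.4184, 0.064 ]), array([0.5898, 0.418 , 0.064 ]), array([0.584 , 0.2538, 0.064 ]), array([0.4511, 0.2558, 0.064 ])]
```

View pics/crop.png

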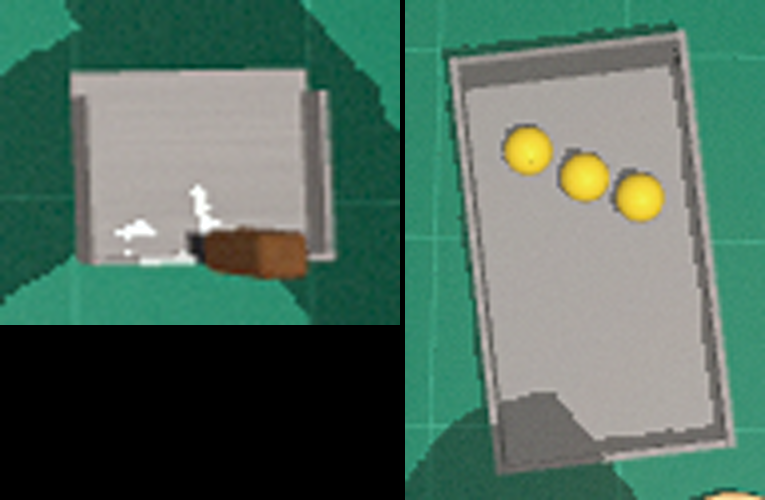

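```bash
python3 - <<'E'
import pickle
from h import *
np.set_printoptions(precision=4,suppress=True)
d=pickle.load(open("cam0.pkl","rb"));T,S=d["top"],d["side"]
A=lambda x,y:(435+(x+.5)/5-.5,255+(y+.5)/5-.5)
B=lambda x,y:(255+(x-405+.5)/4-.5,185+(y+.5)/4-.5)
for n,p,z in(("lipL",(72,72),.0025),("lipR",(305,70),.0025),("gtop",(283,253),.130),("backL",(78,264),.03),("backR",(335,260),.03)): print(n,on(T,*A(*p),z))
print("grip top from tri", tri(T,A(283,253),S,(428,164)))
t={}
for n,p,z in(("FL",(448,58),.037),("FR",(684,30),.037),("NR",(735,445),.036),("NL",(498,474),.036),("eL",(468,88),.006),("eR",(675,66),.006),("bnR",(713,424),.006)):
    t[n]=on(T,*B(*p),z);print(n,t[n])
ax=(t["FL"]+t["FR"]-t["NR"]-t["NL"])[:2];print("yaw",np.degrees(np.arctan2(ax[1],ax[0])))
ax/=np.linalg.norm(ax);ay=np.array([-ax[1],ax[0]])
o=(t["FL"]+t["FR"]+t["NR"]+t["NL"])[:2]/4
fe=((t["eL"]+t["eR"])/2)[:2]
org=o+ax*((fe-o)@ax-.085)
print("origin",org,ax)
for p in t: print(p,(t[p][:2]-org)@ax,(t[p][:2]-org)@ay)
for c in((285.5,222.2),(299.5,229),(313.4,234)):
    q=on(T,*c,.019)[:2]-org;print("ball trough",q@ax,q@ay)
E
```

```text
lipL [ 0.5224 -0.2977  0.0025]
lipR [ 0.525  -0.3971  0.0025]
gtop [ 0.4509 -0.3495  0.13  ]
backL [ 0.4422 -0.2939  0.03  ]
backR [ 0.4456 -0.4005  0.03  ]
grip top from tri (array([ 0.4563, -0.3501,  0.1241]), [np.float64(5.7), np.float64(5.7)])
FL [0.6602 0.0933 0.037 ]
FR [ 0.6772 -0.0295  0.037 ]
NR [ 0.4621 -0.0594  0.036 ]
NL [0.4452 0.0622 0.036 ]
eL [0.6488 0.085  0.006 ]
eR [ 0.6626 -0.0253  0.006 ]
bnR [ 0.4724 -0.0486  0.006 ]
yaw 8.059103966008287
origin [0.5715 0.0181] [0.9901 0.1402]
FL 0.09837131230672365 0.06197199510919036
FR 0.09799059658116133 -0.06197199510919032
NR -0.1192024980382322 -0.061368802164170594
NL -0.11886999007062729 0.061368802164170615
eL 0.08587039613960051 0.05537931233955922
eR 0.0841296038603995 -0.05579274981253162
bnR -0.10746922918363312 -0.05218389600531214
ball trough 0.047225885049669146 0.02676330712173856
ball trough 0.02930440645354781 -0.0008064490035296633
ball trough 0.015214545335565434 -0.028586636439294436
```

>>> {"method": "arm_command", "body": {"targets": [[[0,0,0],[0,0,-0.027]],[[0,0,0],[0,0,-0.027]],[[0,0,0],[0,0,-0.027]],[[0,0,0],[0,0,-0.027]],[[0,0,0],[0,0,-0.027]],[[0,0,0],[0,0,-0.027]],[[0,0,0],[0,0,-0.0272]]], "hand": 1}}

```text
t: 0.98
tool_pos: [0.25, -0.5724, 0.2306]
ee_rot: [[0.035, -0.999, -0.001], [-0.999, -0.035, 0.001], [-0.001, 0.001, -1.0]]
contact_force: [-0.5, 0.2, -0.0]
finger_gap: 0.0857
finger_force: 0.0
```

```bash
cat >> h.py <<'E'
def go(p,yaw=None,tilt=0,n=1):
    """print normalised tool shift (and turn) from the measured pose to world p; yaw: scoop yaw deg (tool y=-x), tilt about scoop y, mouth down +"""
    from bench import observe
    from scipy.spatial.transform import Rotation as Ro
    o=observe();R=o["ee_rot"];dl=R.T@(np.array(p)-o["tool_pos"])/.15/n
    print("t",round(o["t"],2),"pos",o["tool_pos"].round(4),"F",o["contact_force"].round(1),"gap",round(o["finger_gap"],4),"grip",round(o["finger_force"],1))
    print("shift",dl.round(3).tolist(),"x",n)
    if yaw is not None:
        Rt=(Ro.from_euler("z",yaw,degrees=True)*Ro.from_euler("y",tilt,degrees=True)).as_matrix()@np.array([[0,-1,0],[-1,0,0],[0,0,-1.]])
        print("turn",(Ro.from_matrix(R.T@Rt).as_rotvec()/2/np.pi).round(4).tolist())
E
python3 -c "
from h import *
go([.4497,-.3496,.19],1.7,0,8)"
```

```text
t 0.97 pos [ 0.25   -0.5724  0.2306] F [-0.5  0.2 -0. ] gap 0.0857 grip 0.0
shift [-0.18, -0.173, 0.034] x 8
turn [0.0001, 0.0002, 0.0009]
```

>>> {"method": "arm_command", "body": {"targets": [[[-0.18,-0.173,0.034],[0,0,0.0009]],[[-0.18,-0.173,0.034],[0,0,0]],[[-0.18,-0.173,0.034],[0,0,0]],[[-0.18,-0.173,0.034],[0,0,0]],[[-0.18,-0.173,0.034],[0,0,0]],[[-0.18,-0.173,0.034],[0,0,0]],[[-0.18,-0.173,0.034],[0,0,0]],[[-0.18,-0.173,0.034],[0,0,0]]]}}

```text
t: 1.98
tool_pos: [0.4528, -0.3505, 0.1899]
ee_rot: [[0.024, -1.0, -0.001], [-1.0, -0.024, 0.001], [-0.001, 0.001, -1.0]]
contact_force: [-0.7, -0.4, 0.6]
finger_gap: 0.0853
finger_force: 0.0
```

```bash
python3 -c "
from h import *
go([.4497,-.3496,.083],1.7,0,5)"
```

```text
t 1.98 pos [ 0.4528 -0.3505  0.1899] F [-0.7 -0.4  0.6] gap 0.0853 grip 0.0
shift [-0.001, 0.004, 0.143] x 5
turn [0.0001, 0.0001, -0.0009]
```

>>> {"method": "arm_command", "body": {"targets": [[[0,0.01,0.143],[0,0,-0.0009]],[[-0.003,0.01,0.143],[0,0,0]],[[-0.003,0,0.143],[0,0,0]],[[0,0,0.143],[0,0,0]],[[0,0,0.143],[0,0,0]]]}}

```text
t: 2.6
tool_pos: [0.449, -0.3506, 0.0822]
ee_rot: [[0.03, -1.0, -0.001], [-1.0, -0.03, 0.0], [-0.0, 0.001, -1.0]]
contact_force: [0.4, 0.5, -0.1]
finger_gap: 0.0856
finger_force: 0.0
```

>>> {"method": "arm_command", "body": {"targets": [[[0,0,0],[0,0,0]],[[0,0,0],[0,0,0]],[[0,0,0],[0,0,0]],[[0,0,0],[0,0,0]],[[0,0,0],[0,0,0]],[[0,0,0],[0,0,0]]], "hand": 0, "force": 90}}

```text
t: 3.35
tool_pos: [0.4502, -0.3513, 0.0843]
ee_rot: [[0.03, -1.0, 0.002], [-1.0, -0.03, -0.001], [0.001, -0.002, -1.0]]
contact_force: [1.6, 0.7, 5.4]
finger_gap: 0.0173
finger_force: 88.3
```

```bash
python3 -c "
from h import *
go([.4497,-.3496,.083],1.7,0,1)
from bench import read_camera
a=read_camera('top')['image'];b=read_camera('side')['image']
cv2.imwrite('pics/g1.png',np.hstack([cv2.resize(a[240:340,400:540],None,fx=2.8,fy=2.8),cv2.resize(b[100:200,380:520],None,fx=2.8,fy=2.8)])[:,:,::-1])"
```

```text
t 3.35 pos [ 0.4502 -0.3513  0.0843] F [1.6 0.7 5.4] gap 0.0173 grip 88.3
shift [-0.011, 0.003, 0.009] x 1
turn [-0.0004, -0.0002, 0.0001]
```

View pics/g1.png

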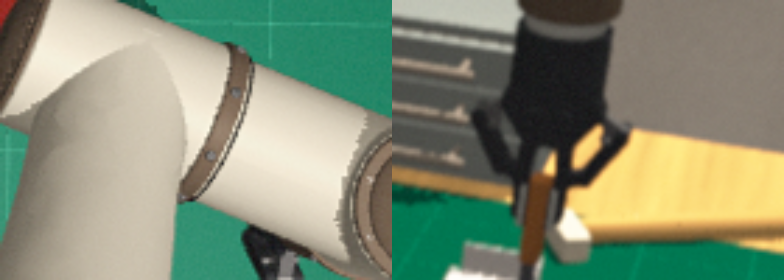

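>>> {"method": "arm_command", "body": {"targets": [[[0,0,-0.1],[0,0,0]],[[0,0,-0.2],[0,0,0]],[[0,0,-0.22],[0,0,0]],[[0,0,-0.22],[0,0,-0.0177]],[[0,0,0],[0,0,0]],[[0,0,0],[0,0,0]]]}}

```text
t: 4.2
tool_pos: [0.4482, -0.3501, 0.193]
ee_rot: [[0.139, -0.99, -0.002], [-0.99, -0.139, 0.002], [-0.002, 0.002, -1.0]]
contact_force: [-0.2, 0.1, -2.0]
finger_gap: 0.0173
finger_force: 88.1
```

```bash
python3 -c "
from h import *
go([.4836,.0039,.195],8.06,0,8)"
```

```text
t 4.2 pos [ 0.4482 -0.3501  0.193 ] F [-0.2  0.1 -2. ] gap 0.0173 grip 88.1
shift [-0.288, -0.07, -0.001] x 8
turn [0.0003, 0.0004, -0.0002]
```

>>> {"method": "arm_command", "body": {"targets": [[[-0.15,-0.03,0],[0,0,0]],[[-0.25,-0.06,0],[0,0,0]],[[-0.38,-0.09,0],[0,0,0]],[[-0.38,-0.1,0],[0,0,0]],[[-0.38,-0.1,0],[0,0,0]],[[-0.38,-0.09,0],[0,0,0]],[[-0.25,-0.06,0],[0,0,0]],[[-0.13,-0.03,0],[0,0,0]]]}}

```text
t: 5.2
tool_pos: [0.4828, 0.0043, 0.1925]
ee_rot: [[0.142, -0.99, -0.004], [-0.99, -0.142, -0.001], [0.0, 0.004, -1.0]]
contact_force: [0.1, -0.2, -1.4]
finger_gap: 0.017
finger_force: 87.8
```

>>> {"method": "arm_command", "body": {"targets": [[[0,0,0],[0,0,0]],[[0,0,0],[0,0,0]]]}}

```text
t: 5.45
tool_pos: [0.4832, 0.0021, 0.1932]
ee_rot: [[0.14, -0.99, -0.003], [-0.99, -0.14, -0.001], [0.0, 0.003, -1.0]]
contact_force: [0.0, 0.7, -1.7]
finger_gap: 0.0167
finger_force: 87.8
```

```bash
python3 -c "
from h import *
go([.4836,.0039,.091],8.06,0,5)
from bench import read_camera
a=read_camera('top')['image'];b=read_camera('side')['image']
cv2.imwrite('pics/g2.png',np.hstack([cv2.resize(a[150:340,220:360],None,fx=2.8,fy=2.8),cv2.resize(b[150:340,260:400],None,fx=2.8,fy=2.8)])[:,:,::-1])"
```

```text
t 5.45 pos [0.4832 0.0021 0.1932] F [ 0.   0.7 -1.7] gap 0.0167 grip 87.8
shift [-0.002, -0.001, 0.136] x 5
turn [0.0004, -0.0001, -0.0001]
```

View pics/g2.png

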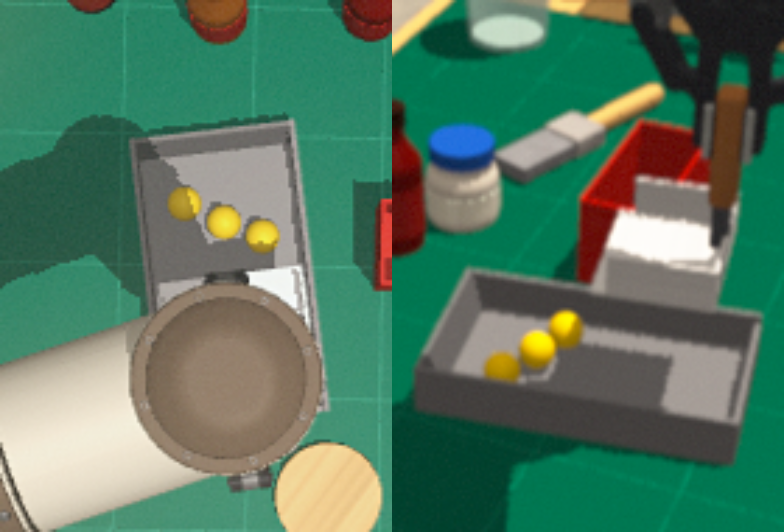

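```bash
python3 -c "
from h import *
import pickle
T=pickle.load(open('cam0.pkl','rb'))['top']
o=np.array([.5715,.0181]);ax=np.array([.9901,.1402]);ay=np.array([-ax[1],ax[0]])
for x,y in((303,265),(158,284)):
    q=on(T,220+(x+.5)/2.8-.5,150+(y+.5)/2.8-.5,.1115)[:2]-o;print(q@ax,q@ay)"
```

```text
-0.01635266481227011 -0.053637689566036637
-0.01711291127280341 0.047888686681332227
```

>>> {"method": "arm_command", "body": {"targets": [[[-0.017,0,0.1],[0.0004,0,0]],[[0,0,0.18],[0,0,0]],[[0,0,0.18],[0,0,0]],[[0,0,0.13],[0,0,0]],[[0,0,0.06],[0,0,0]],[[0,0,0.02],[0,0,0]],[[0,0,0],[0,0,0]],[[0,0,0],[0,0,0]]]}}

```text
t: 6.55
tool_pos: [0.4844, 0.0052, 0.0945]
ee_rot: [[0.141, -0.99, 0.004], [-0.99, -0.141, 0.001], [-0.0, -0.004, -1.0]]
contact_force: [0.6, 0.2, -1.7]
finger_gap: 0.0169
finger_force: 87.9
```

```bash
python3 -c "
from h import *
go([.4836+.1*.9901-.0003,.0055+.1*.1402,.0905],8.06,0,10)"
```

```text
t 6.55 pos [0.4844 0.0052 0.0945] F [ 0.6  0.2 -1.7] gap 0.0169 grip 87.9
shift [-0.0, -0.066, 0.003] x 10
turn [-0.0007, 0.0, 0.0001]
```

>>> {"method": "arm_command", "body": {"targets": [[[0,0,0.015],[-0.001,0,0]],[[0,0,0.015],[0,0,0]],[[0,0,0],[0,0,0]]]}}

```text
t: 6.92
tool_pos: [0.4842, 0.0054, 0.0903]
ee_rot: [[0.141, -0.99, -0.003], [-0.99, -0.141, -0.0], [0.0, 0.003, -1.0]]
contact_force: [-2.9, 1.9, 4.6]
finger_gap: 0.0171
finger_force: 89.0
```

>>> {"method": "arm_command", "body": {"targets": [[[0,-0.04,-0.003],[0,0,0]],[[0,-0.066,0],[0,0,0]],[[0,-0.066,0],[0,0,0]],[[0,-0.066,0],[0,0,0]],[[0,-0.066,0],[0,0,0]],[[0,-0.066,0],[0,0,0]],[[0,-0.066,0],[0,0,0]],[[0,-0.066,0],[0,0,0]]]}}

```text
t: 7.92
tool_pos: [0.557, 0.0148, 0.0907]
ee_rot: [[0.141, -0.99, -0.008], [-0.99, -0.141, -0.002], [0.001, 0.008, -1.0]]
contact_force: [-9.6, -0.6, 14.0]
finger_gap: 0.0171
finger_force: 89.8
```

```bash
python3 -c "
from h import *
go([.4836+.1*.9901-.0003,.0055+.1*.1402,.0905],8.06,0,1)
from bench import read_camera
a=read_camera('top')['image'];b=read_camera('side')['image']
cv2.imwrite('pics/g3.png',np.hstack([cv2.resize(a[150:340,220:360],None,fx=2.8,fy=2.8),cv2.resize(b[150:340,260:400],None,fx=2.8,fy=2.8)])[:,:,::-1])"
```

```text
t 7.92 pos [0.557  0.0148 0.0907] F [-9.6 -0.6 14. ] gap 0.0171 grip 89.8
shift [-0.007, -0.172, -0.0] x 1
turn [0.0013, -0.0002, 0.0001]
```

View pics/g3.png

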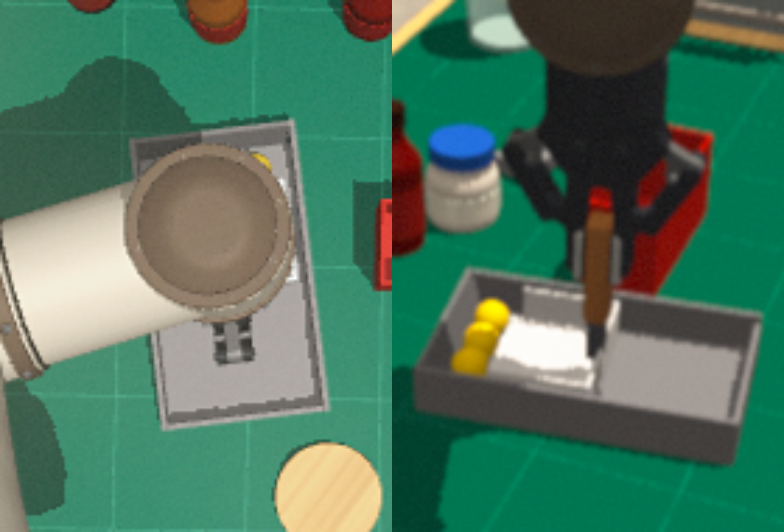

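```bash
python3 -c "
from h import *
import pickle
S=pickle.load(open('cam0.pkl','rb'))['side']
o=np.array([.5715,.0181]);ax=np.array([.9901,.1402]);ay=np.array([-ax[1],ax[0]])
for x,y in((490,313),(480,336),(472,361)):
    q=on(S,260+(x-392)/2.8,150+y/2.8,.019)[:2]-o;print(q@ax,q@ay)"
```

```text
0.07286685862739091 -0.0346590582076889
0.07212759844824342 -0.006243590554909943
0.06944691290328228 0.02273763517111908
```

>>> {"method": "arm_command", "body": {"targets": [[[0.017,0,-0.006],[0.001,0,0]],[[0,-0.03,0],[0,0,0]],[[0,-0.035,0],[0,0,0]],[[0,-0.035,0],[0,0,0]],[[0,-0.035,0],[0,0,0]],[[0,-0.02,0],[0,0,0]],[[0,0,0],[0,0,0]]]}}

```text
t: 8.9
tool_pos: [0.5807, 0.0158, 0.0903]
ee_rot: [[0.14, -0.99, -0.001], [-0.99, -0.14, -0.001], [0.001, 0.001, -1.0]]
contact_force: [-3.8, -1.1, 5.0]
finger_gap: 0.0171
finger_force: 89.0
```

```bash
python3 -c "
from h import *
go([.4836+.1*.9901-.0003+.0003,.0055+.1*.1402-.0025,.0905],8.06,0,1)
from bench import read_camera
a=read_camera('top')['image'];b=read_camera('side')['image']
cv2.imwrite('pics/g4.png',np.hstack([cv2.resize(a[170:270,250:350],None,fx=4,fy=4),cv2.resize(b[220:320,260:360],None,fx=4,fy=4)])[:,:,::-1])"
```

```text
t 8.9 pos [0.5807 0.0158 0.0903] F [-3.8 -1.1  5. ] gap 0.0171 grip 89.0
shift [-0.006, -0.014, -0.001] x 1
turn [0.0001, -0.0001, 0.0]
```

View pics/g4.png

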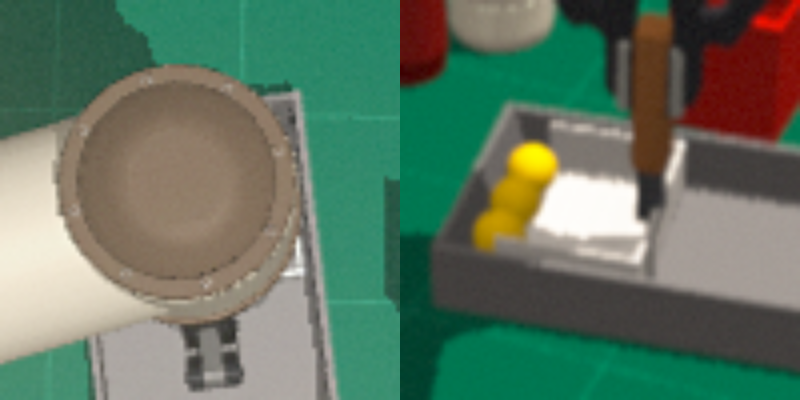

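>>> {"method": "arm_command", "body": {"targets": [[[0,-0.012,0],[0,0,0]],[[0,0.034,-0.005],[0.0111,0,0]],[[0,0.034,-0.005],[0.0111,0,0]],[[0,0.034,-0.005],[0.0111,0,0]],[[0,0.034,-0.005],[0.0111,0,0]],[[0,0.034,-0.004],[0.0111,0,0]],[[0,0,0],[0,0,0]],[[0,0,0],[0,0,0]]]}}

```text
t: 10.0
tool_pos: [0.5594, 0.0134, 0.0906]
ee_rot: [[0.141, -0.93, 0.341], [-0.99, -0.132, 0.048], [0.0, -0.344, -0.939]]
contact_force: [-0.2, 0.0, -1.8]
finger_gap: 0.0169
finger_force: 88.7
```

```bash
python3 -c "
from h import *
go([.5807,.0158,.2],8.06,-20,1)
from bench import read_camera
a=read_camera('top')['image'];b=read_camera('side')['image']
cv2.imwrite('pics/g5.png',np.hstack([cv2.resize(a[170:270,250:350],None,fx=4,fy=4),cv2.resize(b[220:320,260:360],None,fx=4,fy=4)])[:,:,::-1])"
```

```text
t 10.0 pos [0.5594 0.0134 0.0906] F [-0.2  0.  -1.8] gap 0.0169 grip 88.7
shift [0.004, -0.385, -0.636] x 1
turn [-0.0004, 0.0, 0.0001]
```

View pics/g5.png

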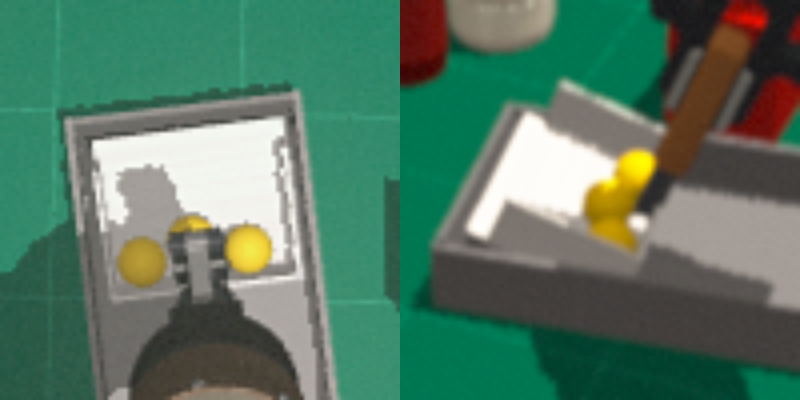

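>>> {"method": "arm_command", "body": {"targets": [[[0,-0.024,-0.065],[0,0,0]],[[0,-0.05,-0.139],[0,0,0]],[[0,-0.074,-0.204],[0,0,0]],[[0,-0.074,-0.204],[0,0,0]],[[0,-0.05,-0.139],[0,0,0]],[[0,-0.024,-0.065],[0,0,0]],[[0,0,0],[0,0,0]],[[0,0,0],[0,0,0]]]}}

```text
t: 11.1
tool_pos: [0.5571, 0.0129, 0.219]
ee_rot: [[0.14, -0.931, 0.338], [-0.99, -0.132, 0.048], [0.0, -0.341, -0.94]]
contact_force: [1.2, 0.5, -3.1]
finger_gap: 0.0167
finger_force: 88.8
```

```bash
python3 -c "
from h import *
go([.4627,-.163,.2206],1,-20,1)"
```

```text
t 11.1 pos [0.5571 0.0129 0.219 ] F [ 1.2  0.5 -3.1] gap 0.0167 grip 88.8
shift [1.073, 0.737, -0.279] x 1
turn [0.0001, 0.0067, 0.0184]
```

>>> {"method": "arm_command", "body": {"targets": [[[0.064,0.044,-0.017],[0,0,0]],[[0.13,0.088,-0.033],[0,0,0]],[[0.193,0.133,-0.05],[0,0,0]],[[0.236,0.162,-0.061],[0,0,0]],[[0.215,0.147,-0.056],[0,0,0]],[[0.14,0.096,-0.036],[0,0,0]],[[0.075,0.052,-0.02],[0,0,0]],[[0.02,0.015,-0.006],[0,0,0]]]}}

```text
t: 12.1
tool_pos: [0.4623, -0.1639, 0.2213]
ee_rot: [[0.139, -0.93, 0.34], [-0.99, -0.13, 0.048], [-0.0, -0.343, -0.939]]
contact_force: [0.2, -0.1, -2.3]
finger_gap: 0.0169
finger_force: 88.7
```

>>> {"method": "arm_command", "body": {"targets": [[[0,0,0],[0,0.0034,0.0092]],[[0,0,0],[0,0.0033,0.0092]],[[0,0,0],[0,0,0]]]}}

```text
t: 12.48
tool_pos: [0.4629, -0.1624, 0.2212]
ee_rot: [[0.02, -0.939, 0.343], [-1.0, -0.019, 0.007], [-0.0, -0.343, -0.939]]
contact_force: [0.8, 0.5, -2.9]
finger_gap: 0.0171
finger_force: 88.7
```

```bash
cat > pour.py <<'E'
from h import *
from bench import read_camera
T=read_camera('top');S=read_camera('side')
import cv2
for n,c,roi in(("top",T,(250,180,460,330)),("side",S,(250,100,450,300))):
    for s,q,r in blobs(balls(c,roi),8): print(n,s[4],q.round(1),on(c,*q,.019).round(3))
for n,i in(("T",T),("S",S)): cv2.imwrite(f"pics/last{n}.png",i["image"][:,:,::-1])
m=mask(T,(0,120,50),(8,255,255),(340,190,450,280))|mask(T,(172,120,50),(180,255,255),(340,190,450,280))
for s,q,r in blobs(m,40): print("tub",s,q)
E
python3 pour.py;python3 -c "
from h import *
# tilt -4, lip (.561,-.1605,.088)
t=np.radians(-4);x=-.074*np.cos(t)+.084*np.sin(t);z=.074*np.sin(t)+.084*np.cos(t)
print(x,z)
go([.561+x,-.1611+x*np.tan(np.radians(1)),.088+z],1,-4,1)"
```

```text
top 271 [383.9 278.3] [ 0.5   -0.157  0.019]
top 84 [408.2 278.1] [ 0.501 -0.208  0.019]
side 155 [393.6 177.4] [ 0.562 -0.456  0.019]
tub [ 354  221   70   33 1760] [386.58068182 234.0625    ]
-0.07967928351373352 0.07863340116475998
t 12.57 pos [ 0.4633 -0.1626  0.2216] F [-0.   1.1 -2.9] gap 0.0168 grip 88.7
shift [0.002, 0.013, 0.385] x 1
turn [-0.0447, 0.0001, 0.0003]
```

>>> {"method": "arm_command", "body": {"targets": [[[0,0.003,0.05],[0,0,0]],[[0,0.003,0.1],[0,0,0]],[[0.002,0.004,0.115],[0,0,0]],[[0,0.003,0.08],[0,0,0]],[[0,0,0.04],[-0.011,0,0]],[[0,0,0],[-0.0112,0,0]],[[0,0,0],[-0.0112,0,0]],[[0,0,0],[-0.0113,0,0]]]}}

```text
t: 13.58
tool_pos: [0.482, -0.1629, 0.1668]
ee_rot: [[0.018, -0.997, 0.069], [-1.0, -0.018, 0.002], [-0.0, -0.069, -0.998]]
contact_force: [0.2, -0.1, -3.6]
finger_gap: 0.017
finger_force: 88.7
```

```bash
python3 pour.py;python3 -c "
from h import *
t=np.radians(-4);x=-.074*np.cos(t)+.084*np.sin(t);z=.074*np.sin(t)+.084*np.cos(t)
go([.561+x,-.1611+x*np.tan(np.radians(1)),.086+z],1,-4,1)
i=cv2.imread('pics/lastT.png');j=cv2.imread('pics/lastS.png')
cv2.imwrite('pics/p1.png',np.hstack([cv2.resize(i[200:300,340:440],None,fx=4,fy=4),cv2.resize(j[160:260,320:420],None,fx=4,fy=4)]))"
```

```text
top 24 [387.6 271.4] [ 0.515 -0.165  0.019]
side 128 [388.1 204.2] [ 0.538 -0.311  0.019]
tub [ 354  221   70   33 1897] [387.88929889 234.94781234]
t 13.68 pos [ 0.4835 -0.1629  0.1666] F [ 0.1  0.2 -2.6] gap 0.0171 grip 88.8
shift [-0.003, 0.016, 0.012] x 1
turn [-0.0003, 0.0, 0.0002]
```

View pics/p1.png

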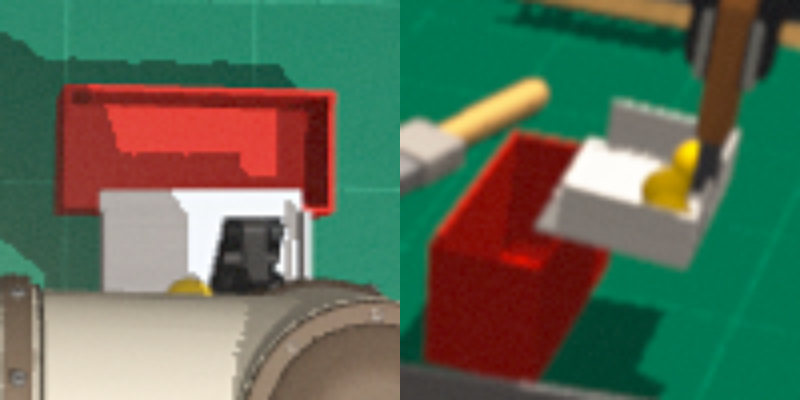

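>>> {"method": "arm_command", "body": {"targets": [[[0,-0.105,-0.0705],[-0.0278,0,0]],[[0,-0.105,-0.0705],[-0.0278,0,0]],[[0,-0.105,-0.0705],[-0.0278,0,0]],[[0,-0.105,-0.0705],[-0.0278,0,0]],[[0,-0.105,-0.0705],[-0.0278,0,0]],[[0,0,0],[0,0,0]],[[0,0,0],[0,0,0]],[[0,0,0],[0,0,0]]]}}

```text
t: 14.68
tool_pos: [0.5689, -0.1616, 0.1982]
ee_rot: [[0.018, -0.699, -0.714], [-1.0, -0.012, -0.013], [0.0, 0.715, -0.7]]
contact_force: [-0.2, 0.0, -1.5]
finger_gap: 0.0172
finger_force: 89.5
```

```bash
python3 pour.py;python3 -c "
from h import *
go([.45,-.16,.3],1,0,1)"
```

```text
top 105 [385.9 235. ] [ 0.591 -0.161  0.019]
top 92 [361.9 237.9] [ 0.584 -0.11   0.019]
side 33 [351.5 222.5] [ 0.592 -0.195  0.019]
tub [354 221  39  33 799] [370.80475594 234.29161452]
tub [403 222  21  32 389] [415.5655527  236.32647815]
t 14.78 pos [ 0.5687 -0.1615  0.1984] F [-0.7  1.1 -1.1] gap 0.0169 grip 89.5
shift [-0.024, 1.037, 0.092] x 1
turn [0.1268, -0.0, 0.0001]
```

>>> {"method": "arm_command", "body": {"targets": [[[0,0.12,-0.1],[0,0,0]],[[0,0.16,-0.14],[0,0,0]],[[0,0.16,-0.14],[0.0253,0,0]],[[0,0,0],[0.0253,0,0]],[[0,0,0],[0.0253,0,0]],[[0,0,0],[0.0253,0,0]],[[0,0,0],[0.0253,0,0]],[[0,0,0],[0,0,0]]]}}

```text
t: 15.78
tool_pos: [0.5604, -0.1617, 0.2861]
ee_rot: [[0.017, -1.0, -0.004], [-1.0, -0.017, 0.0], [-0.0, 0.004, -1.0]]
contact_force: [-0.0, -0.4, -2.2]
finger_gap: 0.0169
finger_force: 89.6
```

```bash
python3 pour.py;python3 -c "
from h import *
go([.4502,-.3513,.19],1.7,0,1)"
```

```text
side 39 [351.8 222.4] [ 0.591 -0.196  0.019]
t 15.88 pos [ 0.5631 -0.1615  0.2844] F [-0.1 -1.  -2.4] gap 0.0171 grip 89.6
shift [1.251, 0.771, 0.634] x 1
turn [0.001, 0.0, -0.0019]
```

>>> {"method": "arm_command", "body": {"targets": [[[0.075,0.046,0.038],[0.001,0,0]],[[0.15,0.093,0.076],[0,0,-0.0019]],[[0.225,0.139,0.114],[0,0,0]],[[0.25,0.154,0.127],[0,0,0]],[[0.25,0.154,0.127],[0,0,0]],[[0.175,0.108,0.089],[0,0,0]],[[0.088,0.054,0.044],[0,0,0]],[[0.038,0.023,0.019],[0,0,0]]]}}

```text
t: 16.88
tool_pos: [0.4532, -0.353, 0.1865]
ee_rot: [[0.029, -1.0, -0.003], [-1.0, -0.029, 0.001], [-0.001, 0.003, -1.0]]
contact_force: [0.0, 0.3, -2.2]
finger_gap: 0.0172
finger_force: 89.5
```

>>> {"method": "arm_command", "body": {"targets": [[[0,0,0.1],[0,0,0]],[[0,0,0.2],[0,0,0]],[[0,0,0.2],[0,0,0]],[[0,0,0.12],[0,0,0]],[[0,0,0.04],[0,0,0]],[[0,0,0],[0,0,0]]]}}

```text
t: 17.62
tool_pos: [0.4538, -0.3517, 0.0883]
ee_rot: [[0.031, -1.0, -0.002], [-1.0, -0.031, 0.0], [-0.0, 0.002, -1.0]]
contact_force: [0.3, 0.3, -1.9]
finger_gap: 0.017
finger_force: 89.5
```

```bash
python3 pour.py;python3 -c "
from h import *
go([.4502,-.3513,.085],1.7,0,1)"
```

```text
top 103 [385.8 234.9] [ 0.591 -0.161  0.019]
top 106 [398.2 236.7] [ 0.588 -0.187  0.019]
top 94 [362. 238.] [ 0.584 -0.111  0.019]
side 29 [351.7 222.8] [ 0.591 -0.194  0.019]
tub [ 354  221   70   34 1419] [381.60042283 235.9217759 ]
t 17.73 pos [ 0.4542 -0.3522  0.0892] F [ 0.1 -0.5 -1.6] gap 0.017 grip 89.5
shift [-0.007, 0.026, 0.028] x 1
turn [0.0, -0.0001, 0.0002]
```

>>> {"method": "arm_command", "body": {"targets": [[[0,0,0.015],[0,0,0]],[[0,0,0.015],[0,0,0]],[[0,0,0.003],[0,0,0]],[[0,0,0],[0,0,0]]]}}

```text
t: 18.23
tool_pos: [0.4537, -0.3523, 0.0844]
ee_rot: [[0.03, -1.0, -0.001], [-1.0, -0.03, -0.0], [0.0, 0.001, -1.0]]
contact_force: [-1.3, 2.0, 5.5]
finger_gap: 0.0169
finger_force: 90.4
```

>>> {"method": "arm_command", "body": {"targets": [[[0,0,0],[0,0,0]],[[0,0,0],[0,0,0]],[[0,0,0],[0,0,0]],[[0,0,0],[0,0,0]]], "hand": 1}}

```text
t: 18.73
tool_pos: [0.4533, -0.3522, 0.0832]
ee_rot: [[0.03, -1.0, -0.002], [-1.0, -0.03, 0.0], [-0.0, 0.002, -1.0]]
contact_force: [0.0, 0.5, 0.1]
finger_gap: 0.085
finger_force: 0.0
```

>>> {"method": "arm_command", "body": {"targets": [[[0,0,-0.06],[0,0,0]],[[0,0,-0.15],[0,0,0]],[[0,0,-0.2],[0,0,0]],[[0,0,-0.2],[0,0,0]],[[0,0,-0.15],[0,0,0]]]}}

```text
t: 19.35
tool_pos: [0.4539, -0.3525, 0.1997]
ee_rot: [[0.03, -1.0, 0.0], [-1.0, -0.03, -0.001], [0.001, -0.0, -1.0]]
contact_force: [-0.1, 0.8, -0.9]
finger_gap: 0.0852
finger_force: 0.0
```

```bash
python3 -c "
from h import *
go([.583,-.161,.19],1,0,6)"
```

```text
t 19.35 pos [ 0.4539 -0.3525  0.1997] F [-0.1  0.8 -0.9] gap 0.0852 grip 0.0
shift [-0.208, -0.15, 0.011] x 6
turn [-0.0001, -0.0002, 0.002]
```

>>> {"method": "arm_command", "body": {"targets": [[[-0.1,-0.07,0],[0,0,0]],[[-0.2,-0.15,0],[0,0,0]],[[-0.28,-0.2,0],[0,0,0]],[[-0.28,-0.2,0],[0,0,0]],[[-0.22,-0.16,0.02],[0,0,0]],[[-0.12,-0.08,0.02],[0,0,0]],[[-0.05,-0.04,0.02],[0,0,0.002]],[[0,0,0],[0,0,0]]]}}

```text
t: 20.35
tool_pos: [0.5824, -0.1607, 0.1875]
ee_rot: [[0.017, -1.0, -0.003], [-1.0, -0.017, 0.0], [-0.0, 0.003, -1.0]]
contact_force: [0.3, -0.3, 0.4]
finger_gap: 0.0856
finger_force: 0.0
```

```bash
python3 -c "
from h import *
go([.583,-.161,.036],1,0,1)"; python3 pour.py
```

```text
t 20.35 pos [ 0.5824 -0.1607  0.1875] F [ 0.3 -0.3  0.4] gap 0.0856 grip 0.0
shift [0.002, -0.007, 1.01] x 1
turn [0.0005, 0.0001, -0.0]
top 22 [361.9 241.9] [ 0.576 -0.11   0.019]
side 38 [351.9 222.4] [ 0.591 -0.196  0.019]
tub [354 240  40  14 476] [373.76890756 247.35504202]
tub [410 247  14   8  79] [417.51898734 250.6835443 ]
```

Clearance is about 11 mm per side, and the tub hasn't moved. I'm descending onto it.

>>> {"method": "arm_command", "body": {"targets": [[[0,-0.005,0.1],[0.0005,0,0]],[[0,0,0.2],[0,0,0]],[[0,0,0.22],[0,0,0]],[[0,0,0.2],[0,0,0]],[[0,0,0.15],[0,0,0]],[[0,0,0.1],[0,0,0]],[[0,0,0.04],[0,0,0]],[[0,0,0],[0,0,0]]]}}

```text
t: 21.45
tool_pos: [0.5838, -0.1609, 0.0367]
ee_rot: [[0.017, -1.0, 0.001], [-1.0, -0.017, 0.0], [-0.0, -0.001, -1.0]]
contact_force: [-0.8, -0.6, 0.5]
finger_gap: 0.0853
finger_force: 0.0
```

>>> {"method": "arm_command", "body": {"targets": [[[0,0,0],[0,0,0]],[[0,0,0],[0,0,0]],[[0,0,0],[0,0,0]],[[0,0,0],[0,0,0]],[[0,0,0],[0,0,0]]], "hand": 0, "force": 60}}

```text
t: 22.08
tool_pos: [0.5847, -0.1607, 0.0381]
ee_rot: [[0.018, -1.0, 0.004], [-1.0, -0.018, -0.0], [0.0, -0.004, -1.0]]
contact_force: [-0.2, 0.9, 5.9]
finger_gap: 0.0616
finger_force: 66.1
```

>>> {"method": "arm_command", "body": {"targets": [[[0,0,-0.06],[0,0,0]],[[0,0,-0.12],[0,0,0]],[[0,0,-0.18],[0,0,0]],[[0,0,-0.2],[0,0,0]],[[0,0,-0.2],[0,0,0]],[[0,0,-0.12],[0,0,0]],[[0,0,-0.06],[0,0,0]]]}}

```text
t: 22.95
tool_pos: [0.5833, -0.1606, 0.1783]
ee_rot: [[0.017, -1.0, 0.002], [-1.0, -0.017, 0.001], [-0.001, -0.002, -1.0]]
contact_force: [0.2, 0.9, -3.0]
finger_gap: 0.0614
finger_force: 65.5
```

```bash
python3 -c "
from h import *
go([.521,.338,.175],-1.5,0,1)"; python3 pour.py
```

```text
t 22.95 pos [ 0.5833 -0.1606  0.1783] F [ 0.2  0.9 -3. ] gap 0.0614 grip 65.5
shift [-3.331, 0.358, 0.024] x 1
turn [-0.0003, 0.0001, 0.0069]
tub [358 242  34   9 267] [375.07490637 245.61048689]
tub [411 244  27   8  98] [425.62244898 248.40816327]
```

>>> {"method": "arm_command", "body": {"targets": [[[-0.08,0.008,0],[0,0,0]],[[-0.16,0.017,0],[0,0,0]],[[-0.24,0.026,0],[0,0,0]],[[-0.3,0.032,0],[0,0,0]],[[-0.3,0.032,0],[0,0,0]],[[-0.3,0.032,0],[0,0,0]],[[-0.3,0.032,0],[0,0,0]],[[-0.3,0.032,0],[0,0,0]]]}}

```text
t: 24.05
tool_pos: [0.5454, 0.1375, 0.1766]
ee_rot: [[0.018, -1.0, -0.001], [-1.0, -0.018, -0.0], [0.0, 0.001, -1.0]]
contact_force: [1.2, 0.7, -2.2]
finger_gap: 0.0614
finger_force: 65.5
```

>>> {"method": "arm_command", "body": {"targets": [[[-0.3,0.032,0],[0,0,0]],[[-0.3,0.032,0],[0,0,0]],[[-0.28,0.03,0],[0,0,0]],[[-0.2,0.022,0],[0,0,0]],[[-0.14,0.015,0],[0,0,0]],[[-0.09,0.009,0],[0,0,0]],[[-0.04,0.004,0],[0,0,0.0069]],[[0,0,0],[0,0,0]]]}}

```text
t: 25.05
tool_pos: [0.5215, 0.3376, 0.1774]
ee_rot: [[-0.026, -1.0, 0.001], [-1.0, 0.026, -0.0], [0.0, -0.001, -1.0]]
contact_force: [-0.3, -0.3, -1.7]
finger_gap: 0.0614
finger_force: 65.5
```

```bash
python3 -c "
from h import *
go([.521,.338,.106],-1.5,0,1)
from bench import read_camera
T=read_camera('top');S=read_camera('side')
a,b=T['image'],S['image']
cv2.imwrite('pics/m.png',np.hstack([cv2.resize(a[190:330,70:220],None,fx=2.6,fy=2.6),cv2.resize(b[290:480,180:383],None,fx=1.92,fy=1.92)[:364]])[:,:,::-1])"
```

```text
t 25.05 pos [0.5215 0.3376 0.1774] F [-0.3 -0.3 -1.7] gap 0.0614 grip 65.5
shift [-0.003, 0.004, 0.476] x 1
turn [-0.0001, -0.0, 0.0001]
```

View pics/m.png

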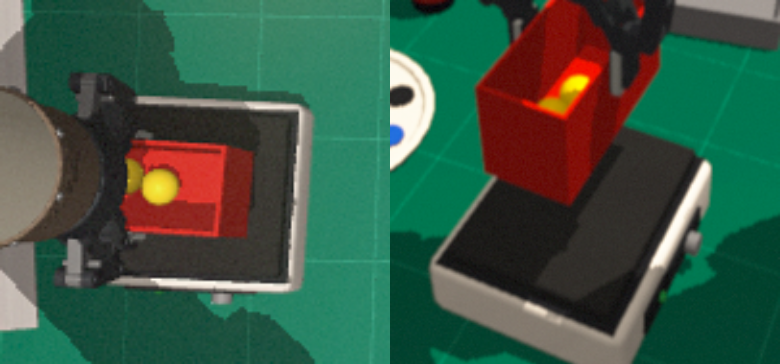

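>>> {"method": "arm_command", "body": {"targets": [[[0,0,0.08],[0,0,0]],[[0,0,0.13],[0,0,0]],[[0,0,0.13],[0,0,0]],[[0,0,0.08],[0,0,0]],[[0,0,0.04],[0,0,0]],[[0,0,0.02],[0,0,0]],[[0,0,0.02],[0,0,0]],[[0,0,0],[0,0,0]]]}}

```text
t: 26.15
tool_pos: [0.5218, 0.3379, 0.103]
ee_rot: [[-0.026, -1.0, 0.002], [-1.0, 0.026, 0.001], [-0.001, -0.001, -1.0]]
contact_force: [0.3, -0.2, -1.8]
finger_gap: 0.0612
finger_force: 65.5
```

>>> {"method": "arm_command", "body": {"targets": [[[0,0,0.02],[0,0,0]],[[0,0,0.02],[0,0,0]],[[0,0,0.015],[0,0,0]],[[0,0,0],[0,0,0]]]}}

```text
t: 26.65
tool_pos: [0.5222, 0.3382, 0.0957]
ee_rot: [[-0.026, -1.0, 0.003], [-1.0, 0.026, 0.001], [-0.001, -0.003, -1.0]]
contact_force: [-2.8, -0.9, 6.3]
finger_gap: 0.0615
finger_force: 66.2
```

>>> {"method": "arm_command", "body": {"targets": [[[0,0,0.015],[0,0,0]],[[0,0,0.015],[0,0,0]],[[0,0,0.01],[0,0,0]],[[0,0,0],[0,0,0]],[[0,0,0],[0,0,0]]]}}

```text
t: 27.28
tool_pos: [0.5222, 0.3382, 0.092]
ee_rot: [[-0.025, -1.0, 0.003], [-1.0, 0.025, 0.001], [-0.001, -0.003, -1.0]]
contact_force: [-6.0, -3.0, 15.0]
finger_gap: 0.0611
finger_force: 67.7
```

>>> {"method": "arm_command", "body": {"targets": [[[0,0,0.01],[0,0,0]],[[0,0,0],[0,0,0]],[[0,0,0],[0,0,0]],[[0,0,0],[0,0,0]]]}}

```text
t: 27.78
tool_pos: [0.5222, 0.3382, 0.0919]
ee_rot: [[-0.025, -1.0, 0.004], [-1.0, 0.025, 0.001], [-0.001, -0.004, -1.0]]
contact_force: [-6.5, -2.2, 21.7]
finger_gap: 0.0615
finger_force: 68.4
```

>>> {"method": "arm_command", "body": {"targets": [[[0,0,-0.02],[0,0,0]],[[0,0,-0.02],[0,0,0]],[[0,0,-0.02],[0,0,0]],[[0,0,-0.018],[0,0,0]],[[0,0,0],[0,0,0]],[[0,0,0],[0,0,0]]]}}

```text
t: 28.52
tool_pos: [0.5222, 0.3382, 0.0989]
ee_rot: [[-0.026, -1.0, 0.002], [-1.0, 0.026, 0.001], [-0.001, -0.002, -1.0]]
contact_force: [-0.5, 0.2, 3.6]
finger_gap: 0.0613
finger_force: 66.1
```

>>> {"method": "arm_command", "body": {"targets": [[[0,0,-0.01],[0,0,0]],[[0,0,-0.01],[0,0,0]],[[0,0,0],[0,0,0]],[[0,0,0],[0,0,0]]]}}

```text
t: 29.02
tool_pos: [0.5221, 0.3381, 0.1017]
ee_rot: [[-0.026, -1.0, 0.002], [-1.0, 0.026, 0.001], [-0.001, -0.002, -1.0]]
contact_force: [1.1, 1.5, 1.4]
finger_gap: 0.0613
finger_force: 65.9
```

Touching lightly at the top; release and back off.

>>> {"method": "arm_command", "body": {"targets": [[[0,0,0],[0,0,0]],[[0,0,0],[0,0,0]],[[0,0,0],[0,0,0]],[[0,0,0],[0,0,0]],[[0,0,0],[0,0,0]]], "hand": 1}}

```text
t: 29.65
tool_pos: [0.5217, 0.3377, 0.1017]
ee_rot: [[-0.026, -1.0, 0.001], [-1.0, 0.026, 0.0], [-0.0, -0.001, -1.0]]
contact_force: [-0.2, -0.5, -0.5]
finger_gap: 0.0855
finger_force: 0.0
```

>>> {"method": "arm_command", "body": {"targets": [[[0,0,-0.05],[0,0,0]],[[0,0,-0.12],[0,0,0]],[[0,0,-0.2],[0,0,0]],[[0,0,-0.25],[0,0,0]],[[0,0,-0.25],[0,0,0]],[[0.15,0.2,-0.15],[0,0,0]],[[0.2,0.25,0],[0,0,0]],[[0.2,0.25,0],[0,0,0]]]}}

```text
t: 30.65
tool_pos: [0.4135, 0.2572, 0.2554]
ee_rot: [[-0.026, -1.0, 0.002], [-1.0, 0.026, 0.001], [-0.002, -0.002, -1.0]]
contact_force: [-0.3, 0.1, 0.2]
finger_gap: 0.0854
finger_force: 0.0
```

>>> {"method": "arm_command", "body": {"targets": [[[0.3,0.1,0],[0,0,0]],[[0.3,0,0],[0,0,0]],[[0.2,0,0],[0,0,0]],[[0,0,0],[0,0,0]],[[0,0,0],[0,0,0]]]}}

```text
t: 31.28
tool_pos: [0.3967, 0.1388, 0.2551]
ee_rot: [[-0.026, -1.0, 0.002], [-1.0, 0.026, 0.001], [-0.001, -0.002, -1.0]]
contact_force: [0.9, -0.3, 1.0]
finger_gap: 0.0854
finger_force: 0.0
```

```bash
python3 -c "
from h import *
from bench import read_camera
T=read_camera('top');roi=(80,190,230,330)
for s,q,r in blobs(balls(T,roi),8): print('ball',s,on(T,*q,.08).round(3))
m=mask(T,(0,120,50),(8,255,255),roi)|mask(T,(172,120,50),(180,255,255),roi)
m=cv2.morphologyEx(m|balls(T,roi),cv2.MORPH_CLOSE,np.ones((5,5)))
for s,q,r in blobs(m,100): print('tub',s,r,on(T,*r[0],.139).round(3))
z=T['image'][255:320,435:515].mean();print('scoop lip row profile',T['image'][260:280,475].tolist())
go([.5,.3,.3])"
```

```text
ball [108 253  39  16 383] [0.526 0.362 0.08 ]
tub [  92  244   85   38 2750] ((134.1416015625, 262.3760986328125), (82.41706848144531, 34.1242561340332), 3.8140745162963867) [0.52  0.329 0.139]
scoop lip row profile [[39, 140, 106], [37, 138, 105], [39, 137, 107], [45, 141, 110], [34, 136, 105], [40, 138, 105], [28, 133, 99], [162, 183, 172], [248, 248, 244], [246, 249, 246], [243, 247, 245], [244, 246, 241], [242, 246, 241], [242, 246, 243], [243, 246, 244], [244, 246, 243], [243, 246, 242], [243, 246, 244], [243, 246, 246], [243, 246, 244]]
t 31.32 pos [0.3966 0.1391 0.2548] F [0.2 0.3 0.8] gap 0.0853 grip 0.0
shift [-1.09, -0.662, -0.299] x 1
```

```bash
python3 -c "
from bench import close_job
print(close_job())"
```

```text
the job is handed in; nothing more can be done
None
```

I handed the job in at about 31 s; no verdict was returned. By my camera and force readings, all three balls are in the tub, the tub pressed the pad fully down and stands near its middle, and the scoop is back on the mat.

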